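# Unclip the button sample board and stand it on the display stand

## Task

Press the release tab of the metal travel frame so that the button sample board pops up, then swing the board well up (to about the slope of the stand) by its wooden grip, pivoting on the edge that is hooked under the frame's lip, and draw it out of the frame. Stand it on the sloped wooden display stand, buttons outward and grip uppermost, squarely in the middle and resting fully down against the bottom lip. Leave the spool, tin, cup and jar where they are.

Things in the scene. Friction and masses are not known exactly. Their poses are not given: they have to be found in the camera images.
- case: Aluminium travel frame fixed to the table, 170 (x) by 130 mm (y), walls 22 mm high. Origin: centre of its underside; x runs from the lip end (-x) to the release tab end (+x), z up. The sample board lies in it, top face at 22 mm, its -x edge 6 mm under the overhanging lip (2 mm play; lip top at 29 mm), its +x edge held down by the tab's nose, above two spring pins that push it up.
- hook_edge (a point): Inner edge of the frame's lip, mid-width, at the height of the board's top face (69 mm to -x of the frame's origin, 22 mm up). The board swings about a line through it parallel to the frame's y axis, its +x end rising. Axes as case.
- tab_pad (a point): Centre of the top of the tab's press pad: dark steel plate 30 (x) by 36 mm (y), 4 mm thick, sticking out beyond the frame's +x end, top 18 mm above the table, free air below. Pressed down 6 mm or more here (2 to 5 N, springs back; stop at about 11 mm) it frees the board, whose +x end rises 15 mm in about 0.3 s and stays up, tilted about 0.11 rad, when the tab is let go.
- tab (a joint): Rocking angle of the release tab, rad: 0 at rest, grows as the pad is pressed down, 0.45 at the stop. The board is free above about 0.22.
- panel_grip (a point): Centre of the sample board's wooden grip: 14 (x) by 44 mm (y), standing 28 mm up from the board's face (this point is 14 mm above it). Axes: x along the board from its lower (hooked) edge to the grip end, z out of the buttoned face. Board: rigid grey plate 150 (x) by 110 (y) by 5 mm, 0.1 to 0.2 kg, flat white buttons 3 mm high; grip centre 127 mm from its lower edge, 23 mm from its upper.
- panel_foot (a point): Middle of the sample board's lower (hooked) edge, on its underside: 127 mm to -x and 19 mm below the grip's centre in the board's axes. Axes are the board's.
- easel_face: Sloped face of the fixed wooden stand: 150 mm wide (y) and 150 mm up the slope (x), inclined 26 degrees. Origin: middle of the corner between face and bottom lip, on the face, 26 mm above the table; x points up the slope, y across, z out of the face. The lip, at x < 0, is 8 mm thick, 16 mm high. The board goes on the face with panel_foot at this origin; it slides easily on the face.
- spool: Wooden thread spool, 34 mm wide, 42 mm high, between frame and stand; origin at its underside. Bystander.
- tin: Open round brass tin, 58 mm wide, 45 mm high, between frame and stand; origin at its underside. Bystander.
- cup: Paper-white cup, 72 mm wide, 85 mm high, on the left; origin at its underside. Bystander.
- jar: Lidded glass jar, 56 mm wide, 70 mm high, on the right; origin at its underside. Bystander.
Not all that is in view belongs to the job. Of the things that look like the part that bears easel_face, the larger one is meant. Leave any red look-alike of the part that bears panel_grip alone.

How it is judged:
By the outcome, as a careful person would: the job done as asked, in the order asked, and still so for the second after the job is handed in, with the robot touching nothing.
It also fails if it takes over 61 s, if anything falls off the work surface, if the arm or the gripper's body presses on something with over 40 N, if the wrist force passes 120 N, or if a joint passes its speed limit or range.

## Robot

A 6-joint arm with a two-finger parallel gripper is mounted at the origin on the work surface. World frame = base frame: x ahead of the robot, y to its left, z up, the work surface at z = 0. Lengths are in m, angles in rad, forces in N, time in s.
With the tool pointing down it reaches from about 0.35 to 0.85 m from the base axis. Payload 8.1 kg.
Tool frame: the origin (TCP) lies at the very end of the fingers, on their centre line; the grasp point (between the pads) lies 19 mm behind it; z points along the fingers, y is the direction in which the jaws open and shut (so a half turn about z gives the same grasp; the last joint's range is limited). The gripper opens to 93 mm and grips with 3 to 60 N. Pads are 15 mm wide; open, the fingers measure 128 mm over their backs; the gripper's body (75 mm by 188 mm) begins 65 mm behind the grasp point.
Start: joints at [1.04, 0.13, 1.488, -0, 1.523, -0.085], TCP at [0.259, 0.541, 0.219] pointing down, gripper open.
Joint ranges: [-2.96, 2.96], [-0.89, 2.26], [0.02, 2.5], [-1.34, 4.48], [0, 2.73], [-2.66, 2.66]. Speed limits (rad/s): [2.39, 2.39, 2.79, 3.14, 3.14, 3.14].

## Interface

Orientations are given as a rotation vector (axis times angle).
In Python, from plant import read_state, read_camera, close_job gives the robot as it stands.
- The arm moves only by the tool jog_arm, never from a script. Its argument "motion" is one flat list of numbers, 7 for each row, row after row: the opening, from 0 (shut) to 1 (fully open), then the shift along the tool's x, y, z scaled (see below), then the turn, a rotation vector about the tool's x, y, z scaled (see below). A call has 1 to 8 rows; each row is the pose to reach, as a shift and turn from the pose measured when the call began, along the tool's axes at that moment; what a row does not reach only later rows make up. The controller multiplies each number of a shift by 0.5 m and each number of a turn by 90 degrees. A row lasts 1/10 s, in which the tool goes at most 50 mm and 8.59 degrees, less where a joint would pass 70% of its speed; a pose out of reach is approached as far as the arm can. A call with a number of a shift or a turn outside -1 to 1 is refused whole. A call with a gripper value outside its range is refused whole. The fingers move at their own pace and stop on an object; "grip_force" is the grip in N (left out, the last holds). Time passes only in rows, so rows that repeat a pose let the fingers close. It gives the time, the measured TCP pose, the force and the opening at its end, in the units of the state.
- read_state(): the state, without advancing time (a new reading comes with each control period).
- read_camera(name): name is "scene" or "top" or "wrist"; returns a dict with "frame" (420x560x3 uint8, red, green, blue), "vertical_fov" (degrees; the focal length in pixels is half the picture's height over the tangent of half this angle, whatever the lens; pixels are square), "cx", "cy" (the principal point, pixels), "world_from_camera" (4x4, takes a point from camera to world coordinates); the wrist camera has in their place "hand_eye" (4x4, takes a point from camera to tool coordinates, whose origin is the TCP and whose axes are the flange's). Camera axes: x right, y down, z forward; pixel columns grow to the right and rows downward; lengths in m; the calibration is good to about 2 mm. A picture is of the moment at which its call begins: read the wrist's pose just before it. There is no depth.
- close_job(): hands the job in, once; it reports no verdict.
The state is a dict: "t": time; "q": joint angles; "dq": joint speeds; "joint_torque": joint torques, N m; "tool_pos": TCP position; "orientation": TCP orientation; "force": force on the tool from outside, world axes, zero at the start; "wrist_torque": the same for the moment, N m; "opening": finger opening in m.
Only numpy, scipy, OpenCV 4.12 (cv2) and the standard library are available. Lean on these libraries where they do the work, as an engineer would, in place of code of your own. Each camera call takes 0.05 s, during which the arm holds its last target.

## Working session

There is one attempt and no reset: what is moved stays moved. The work goes in short steps, Python scripts to look and compute and a tool call to move; the robot and the scene stay as the last step left them, time stands still between calls to the robot, and variables do not carry over. Pictures are saved under pics/ and viewed, and the job is handed in when it is done.

Besides the shell and the picture viewer there is one more tool, called in YAML: its name, and indented under it one key for each argument. jog_arm: Moves the arm, as the interface text tells. Its arguments: {"type":"object","properties":{"motion":{"type":"array","items":{"type":"number"}},"grip_force":{"type":"number"}},"required":["motion"]}

```bash
ls; mkdir -p pics; python3 - <<'E'
from plant import read_state, read_camera
import cv2,json,numpy as np
s=read_state(); print(s)
for n in("scene","top","wrist"):
    c=read_camera(n); cv2.imwrite(f"pics/{n}0.png",c["frame"][:,:,::-1])
    print(n,{k:(np.round(v,4).tolist() if hasattr(v,'__len__') else v) for k,v in c.items() if k!="frame"})
E
```

```text
pics
{'t': 0.0, 'q': array([ 1.03959506e+00,  1.31157856e-01,  1.48928445e+00, -3.80895406e-05,
        1.52298898e+00, -8.53923069e-02]), 'dq': array([-2.56220777e-04,  5.79869785e-04,  4.79607713e-06, -1.12618026e-03,
       -9.11010347e-04, -1.49377812e-03]), 'joint_torque': array([ 4.56569087e-04, -5.59826446e+01, -4.91768432e+01,  7.70048727e-02,
        3.50936246e-02, -1.21655262e-04]), 'tool_pos': array([0.25841076, 0.54086796, 0.21758659]), 'orientation': array([-6.94372009e-01, -3.06335875e+00,  2.76961201e-03]), 'force': array([-0.19888063, -0.11326844,  0.67361271]), 'wrist_torque': array([-0.00982152,  0.04174668, -0.03226119]), 'opening': 0.09330959476778761}
scene {'vertical_fov': 46.13526899231003, 'cx': 275.34392706275736, 'cy': 204.6699532465813, 'world_from_camera': [[-0.8142, 0.5043, -0.2879, 0.8351], [0.5806, 0.6984, -0.4185, 0.5124], [-0.01, -0.5078, -0.8614, 1.1276], [0.0, 0.0, 0.0, 1.0]]}
top {'vertical_fov': 45.67006860916573, 'cx': 277.1573211804194, 'cy': 204.2854995111118, 'world_from_camera': [[-0.0085, -0.9821, 0.1881, 0.2101], [-1.0, 0.0076, -0.0055, -0.0092], [0.0039, -0.1881, -0.9821, 1.334], [0.0, 0.0, 0.0, 1.0]]}
wrist {'vertical_fov': 63.9293351565629, 'cx': 275.67623600071676, 'cy': 208.02501123177902, 'hand_eye': [[-0.0014, -0.953, -0.303, 0.0856], [1.0, -0.0013, -0.0007, 0.0014], [0.0003, -0.303, 0.953, -0.1652], [0.0, 0.0, 0.0, 1.0]]}
```

View pics/scene0.png

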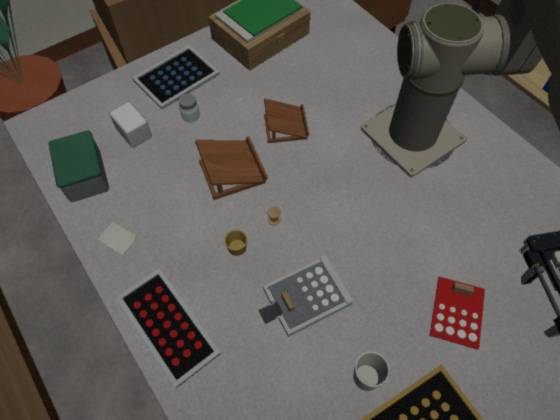

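View pics/top0.png

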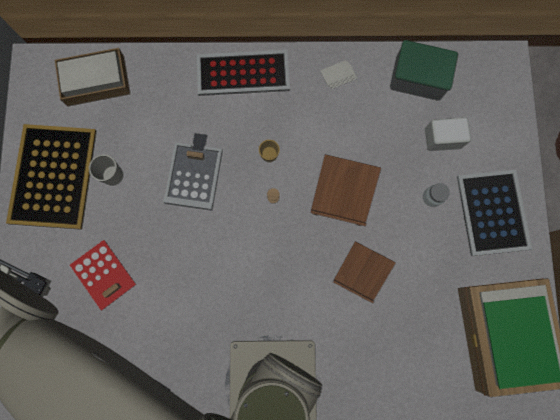

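View pics/wrist0.png

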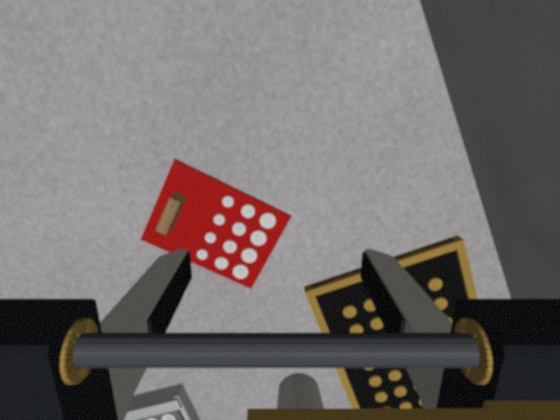

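Candidates seen so far:
- **Board:** grey board in the frame (top 193,177; scene 308,295) against the red look-alike (top 102,274; scene 458,312). I choose the grey one. The dark boards at the edges are scenery.
- **Stand:** larger one (top 346,190; scene 232,165) against the smaller one (top 364,272; scene 286,120). I choose the larger.

Next, a close crop to check both.

```bash
cat > h.py <<'E'
import numpy as np,cv2
from scipy.spatial.transform import Rotation as R
from plant import read_state, read_camera
def cam(n):
    s=read_state(); c=read_camera(n)
    if n=="wrist":
        T=np.eye(4);T[:3,:3]=R.from_rotvec(s["orientation"]).as_matrix();T[:3,3]=s["tool_pos"]
        c["world_from_camera"]=T@c["hand_eye"]
    c["f"]=210/np.tan(np.radians(c["vertical_fov"])/2)
    return c
def ray(c,u,v):
    d=np.array([(u-c["cx"])/c["f"],(v-c["cy"])/c["f"],1.]);W=c["world_from_camera"]
    return W[:3,3],W[:3,:3]@d
def onz(c,u,v,z):
    o,d=ray(c,u,v);return o+d*(z-o[2])/d[2]
def proj(c,P):
    W=np.linalg.inv(c["world_from_camera"]);p=W[:3,:3]@np.asarray(P,float)+W[:3,3]
    return np.array([c["cx"]+c["f"]*p[0]/p[2],c["cy"]+c["f"]*p[1]/p[2]])
def save(c,name,box=None,k=1):
    im=c["frame"][:,:,::-1]
    if box: im=im[box[1]:box[3],box[0]:box[2]]
    cv2.imwrite("pics/"+name,cv2.resize(im,None,fx=k,fy=k,interpolation=cv2.INTER_CUBIC))
E
python3 - <<'E'
from h import *
c=cam("top");im=[c["frame"][y:y+130,x:x+130] for x,y in((130,120),(290,140))]
s=cam("scene");im2=[s["frame"][y:y+130,x:x+130] for x,y in((240,230),(170,110))]
g=np.vstack([np.hstack(im),np.hstack(im2)])[:,:,::-1]
cv2.imwrite("pics/z0.png",cv2.resize(g,None,fx=2.3,fy=2.3,interpolation=cv2.INTER_CUBIC))
# rough
for u,v in((200,135),(196,155),(166,204),(213,209)): print(onz(c,u,v,.02))
E
```

```text
[0.6577164  0.19438377 0.02      ]
[0.6006158  0.20412953 0.02      ]
[0.46485882 0.2814793  0.02      ]
[0.4502559  0.15534388 0.02      ]
```

View pics/z0.png

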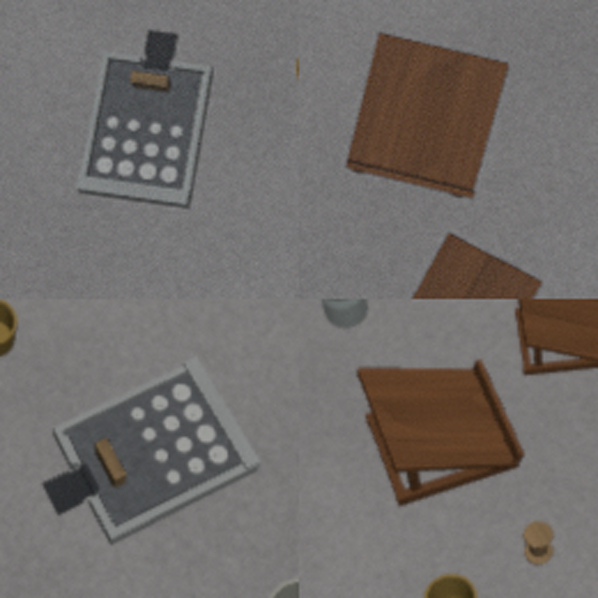

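The crop confirms both choices: the grey board in the aluminium frame has its tab on the far side, and the larger stand has its lip toward the robot. Next I move the wrist camera over the frame.

```bash
cat >> h.py <<'E'
def Rz(yaw,tilt=0.):
    # tool y along +x' (frame x at yaw), tool z down; tilt: board swing angle (its +x end rising)
    B=R.from_euler('z',yaw).as_matrix()@R.from_euler('y',-tilt).as_matrix()  # board axes
    return np.column_stack([B[:,1],B[:,0],-B[:,2]])
def to(pos,Rm,dec=4):
    s=read_state();R0=R.from_rotvec(s["orientation"]).as_matrix()
    d=R0.T@(np.asarray(pos)-s["tool_pos"]);w=R.from_matrix(R0.T@Rm).as_rotvec()
    print("t",round(s["t"],2),"row",np.round(d/.5,dec).tolist()+np.round(w/(np.pi/2),dec).tolist(),"mm %.1f deg %.1f rows %.1f"%(np.linalg.norm(d)*1e3,np.degrees(np.linalg.norm(w)),max(np.linalg.norm(d)/.05,np.degrees(np.linalg.norm(w))/8.59)))
E
python3 - <<'E'
from h import *
to([.55,.14,.23],Rz(-.115))
E
```

```text
t 0.25 row [-0.8718, -0.4725, -0.0234, -0.0005, 0.0003, 0.7894] mm 496.0 deg 71.0 rows 9.9
```

jog_arm:
  motion: [1,-0.872,-0.472,-0.023,0,0,0.789,1,-0.872,-0.472,-0.023,0,0,0.789,1,-0.872,-0.472,-0.023,0,0,0.789,1,-0.872,-0.472,-0.023,0,0,0.789,1,-0.872,-0.472,-0.023,0,0,0.789,1,-0.872,-0.472,-0.023,0,0,0.789,1,-0.872,-0.472,-0.023,0,0,0.789,1,-0.872,-0.472,-0.023,0,0,0.789]

```text
t: 1.05
tool_pos: [0.4946, 0.216, 0.2278]
orientation: [2.309, 2.129, -0.001]
force: [-0.1, 1.4, 0.1]
opening: 0.093
```

```bash
python3 - <<'E'
from h import *
to([.55,.14,.23],Rz(-.115))
E
```

```text
t 1.05 row [-0.1426, 0.1228, -0.0043, 0.0, 0.0003, 0.0216] mm 94.1 deg 1.9 rows 1.9
```

jog_arm:
  motion: [1,-0.143,0.123,-0.004,0,0,0.022,1,-0.143,0.123,-0.004,0,0,0.022,1,-0.143,0.123,-0.004,0,0,0.022,1,-0.143,0.123,-0.004,0,0,0.022,1,-0.143,0.123,-0.004,0,0,0.022]

```text
t: 1.55
tool_pos: [0.5496, 0.1405, 0.2297]
orientation: [-2.345, -2.09, 0.001]
force: [-0.4, 0.4, 0.1]
opening: 0.0931
```

```bash
python3 - <<'E'
from h import *
c=cam("wrist");save(c,"w1.png",k=1.4)
import pickle;pickle.dump(c,open("w1.pkl","wb"))
t=cam("top");save(t,"t1.png",k=1.4);pickle.dump(t,open("t1.pkl","wb"))
s=read_state();print(s["tool_pos"],s["dq"].round(3),R.from_rotvec(s["orientation"]).as_matrix().round(3))
E
```

```text
[0.54942323 0.14106694 0.2298465 ] [ 0.003 -0.001 -0.001 -0.001 -0.001 -0.002] [[ 0.114  0.994 -0.   ]
 [ 0.994 -0.114 -0.   ]
 [-0.    -0.    -1.   ]]
```

View pics/w1.png

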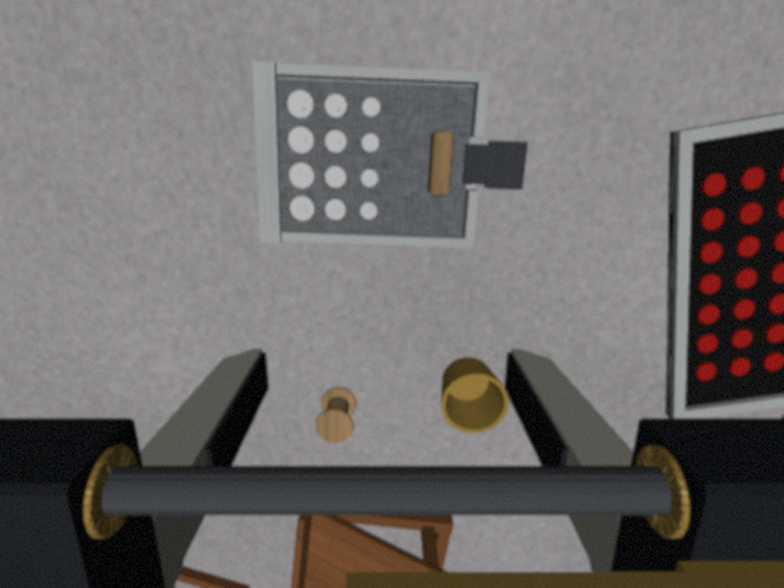

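The view shows the frame at px (250-490, 60-245) in this 1.4x picture, the grip at (441,163) and the pad at (495,165). I'll zoom in to get corner pixels.

```bash
python3 - <<'E'
from h import *
import pickle
c=pickle.load(open("w1.pkl","rb"));save(c,"w1z.png",(170,35,390,185),3.6)
E
```

```text
(no output)
```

View pics/w1z.png

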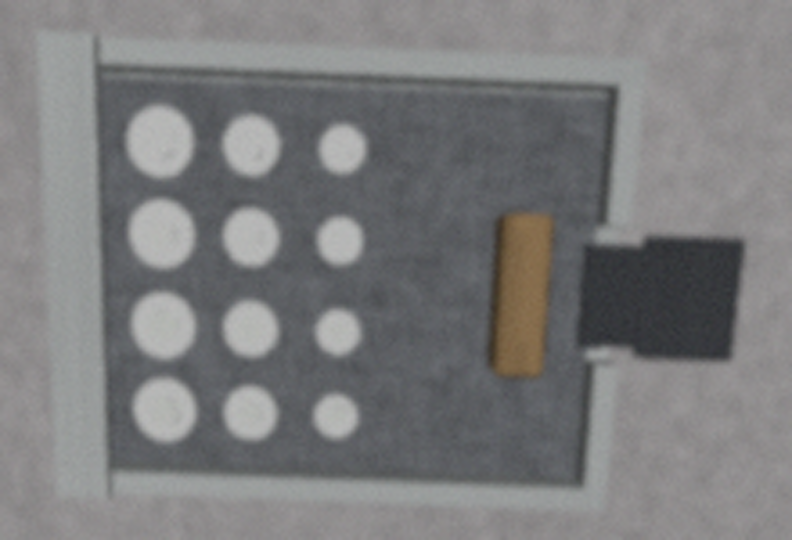

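```bash
python3 - <<'E'
from h import *
import pickle
c=pickle.load(open("w1.pkl","rb"))
P=lambda L,z:np.array([onz(c,170+u/3.6,35+v/3.6,z)[:2] for u,v in L])
lip=P([(38,32),(98,38),(110,494),(57,496)],.029);far=P([(642,60),(604,512)],.022)
pad=P([(645,238),(743,240),(732,359),(635,356)],.018);grip=P([(500,213),(552,214),(543,377),(492,374)],.05)
yaw=lambda a,b:np.degrees(np.arctan2(*(b-a)[::-1]))
print("lip outer len",np.linalg.norm(lip[0]-lip[3]),"yaw",yaw(lip[3],lip[0])-90,"inner",yaw(lip[2],lip[1])-90,"far",yaw(far[1],far[0])-90, np.linalg.norm(far[0]-far[1]))
print("long",yaw(lip[0],far[0]),yaw(lip[3],far[1]),np.linalg.norm(far[0]-lip[0]),np.linalg.norm(far[1]-lip[3]))
print("centre",(lip[0]+lip[3]+far[0]+far[1])/4,"lip inner mid",(lip[1]+lip[2])/2)
print("pad",pad.mean(0),yaw(pad[0],pad[1]),yaw(pad[3],pad[0])-90,np.linalg.norm(pad[0]-pad[1]),np.linalg.norm(pad[0]-pad[3]))
print("grip",grip.mean(0),yaw(grip[3],grip[0])-90,yaw(grip[2],grip[1])-90,np.linalg.norm(grip[0]-grip[1]),np.linalg.norm(grip[0]-grip[3]))
a=np.radians(-6.5);ex=np.array([np.cos(a),np.sin(a)])
ctr=(lip[0]+lip[3]+far[0]+far[1])/4
print("expected pad",ctr+.1*ex,"grip",ctr+.052*ex,"lipin",ctr-.069*ex)
# two-view check with top: wrist pad centre projected to top picture
t=pickle.load(open("t1.pkl","rb"))
for p,z in((pad.mean(0),.018),(grip.mean(0),.05),(lip[0],.029),(lip[3],.029),(far[0],.022),(far[1],.022)): print(proj(t,[*p,z]).round(1))
save(t,"t1z.png",(150,120,240,220),6)
E
```

```text
lip outer len 0.1294083484371831 yaw -9.008176261572743 inner -9.072036981519759 far -8.191094685195097 0.12972117719501997
long -8.778473500980782 -8.882265814092115 0.16765110455649282 0.16950002689904212
centre [0.54528732 0.213888  ] lip inner mid [0.47816866 0.2244945 ]
pad [0.64923754 0.19811883] -7.789900390838265 -7.97397813756649 0.029101041396497114 0.03431208735618698
grip [0.59602234 0.20667532] -7.965567469087361 -7.552731242053241 0.014034967456865607 0.042778910696051706
expected pad [0.64464451 0.20256768] grip [0.59695306 0.20800144] lipin [0.47673087 0.22169903]
[198.7 138.2]
[193.3 153.5]
[161.9 200.7]
[209.7 207.8]
[173.9 141.9]
[220.7 148. ]
```

View pics/t1z.png

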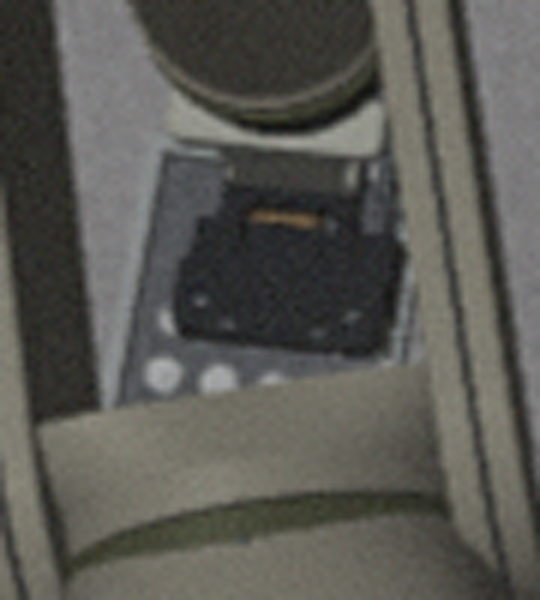

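```bash
python3 - <<'E'
from h import *
import pickle
w=pickle.load(open("w1.pkl","rb"))
t=cam("top");s=cam("scene")   # calibration only; frames from first pictures
t["frame"]=cv2.imread("pics/top0.png")[:,:,::-1];s["frame"]=cv2.imread("pics/scene0.png")[:,:,::-1]
for n,c,box,bmin in(("wrist",w,(196,55,280,160),170),("top",t,(168,170,212,202),150),("scene",s,(285,255,345,312),160)):
    im=c["frame"].astype(int);x0,y0,x1,y1=box
    sub=cv2.resize(im[y0:y1,x0:x1].astype(np.uint8),None,fx=4,fy=4,interpolation=cv2.INTER_CUBIC)
    g=sub.min(2);m=(g>bmin).astype(np.uint8)
    k,l,st,ce=cv2.connectedComponentsWithStats(m)
    sel=[(st[i,4],(ce[i]+.5)/4-.5+[x0,y0]) for i in range(1,k) if 40<st[i,4] and st[i,0]>0 and st[i,1]>0 and st[i,0]+st[i,2]<m.shape[1] and st[i,1]+st[i,3]<m.shape[0] and max(st[i,2:4])<2*min(st[i,2:4])]
    P=np.array([onz(c,*p,.025)[:2] for a,p in sel]);print(n,len(sel),[a for a,_ in sel],P.mean(0))
    # grip: brown mask
    H=cv2.cvtColor(c["frame"].astype(np.uint8),cv2.COLOR_RGB2HSV)
    gx={"wrist":(300,85,328,145),"top":(184,145,208,163),"scene":(275,285,300,315)}[n]
    hs=H[gx[1]:gx[3],gx[0]:gx[2]];mm=((hs[...,0]<20)&(hs[...,1]>70)&(hs[...,2]>60))
    vv,uu=np.nonzero(mm);print(" grip px",uu.mean()+gx[0],vv.mean()+gx[1],mm.sum(),"z.05->",onz(c,uu.mean()+gx[0],vv.mean()+gx[1],.048)[:2])
E
```

```text
wrist 12 [np.int32(3602), np.int32(2402), np.int32(1506), np.int32(3386), np.int32(2278), np.int32(1432), np.int32(3165), np.int32(2141), np.int32(1288), np.int32(2909), np.int32(1972), np.int32(1226)] [0.51943886 0.21861087]
 grip px 314.3937984496124 116.35503875968992 645 z.05-> [0.59579453 0.20747514]
top 12 [np.int32(79), np.int32(86), np.int32(80), np.int32(94), np.int32(93), np.int32(183), np.int32(143), np.int32(101), np.int32(216), np.int32(249), np.int32(240), np.int32(222)] [0.51902829 0.21663846]
 grip px 194.63013698630138 154.05479452054794 73 z.05-> [0.59494614 0.20330497]
scene 0 [] nan
 grip px 287.9590163934426 300.3606557377049 122 z.05-> [0.59804939 0.21102648]<stdin>:12: RuntimeWarning: Mean of empty slice.
  ret = ret.dtype.type(ret / rcount)
```

The three views agree to about 3-4 mm. The grip is at about (0.596, 0.207), the pad at (0.649, 0.198) and the yaw is about -8.6°. Now I close the fingers and move above the pad.

```bash
python3 - <<'E'
from h import *
to([.652,.1975,.04],Rz(-.150))
E
```

```text
t 1.75 row [0.1356, 0.1907, 0.3799, 0.0001, 0.0002, 0.0231] mm 223.1 deg 2.1 rows 4.5
```

jog_arm:
  motion: [0,0.136,0.191,0.25,0,0,0.023,0,0.136,0.191,0.25,0,0,0.023,0,0.136,0.191,0.25,0,0,0.023,0,0.136,0.191,0.25,0,0,0.023,0,0.136,0.191,0.38,0,0,0.023,0,0.136,0.191,0.38,0,0,0.023,0,0.136,0.191,0.38,0,0,0.023,0,0.136,0.191,0.38,0,0,0.023]

```text
t: 2.55
tool_pos: [0.6524, 0.198, 0.0414]
orientation: [2.381, 2.049, 0.001]
force: [0.7, -0.4, 0.4]
opening: 0.0334
```

```bash
python3 - <<'E'
from h import *
to([.652,.1975,.020],Rz(-.150))
c=cam("scene");save(c,"s2.png",(230,230,380,350),4)
E
```

```text
t 2.55 row [-0.0012, -0.0006, 0.0429, 0.0006, 0.0, 0.0004] mm 21.4 deg 0.1 rows 0.4
```

View pics/s2.png

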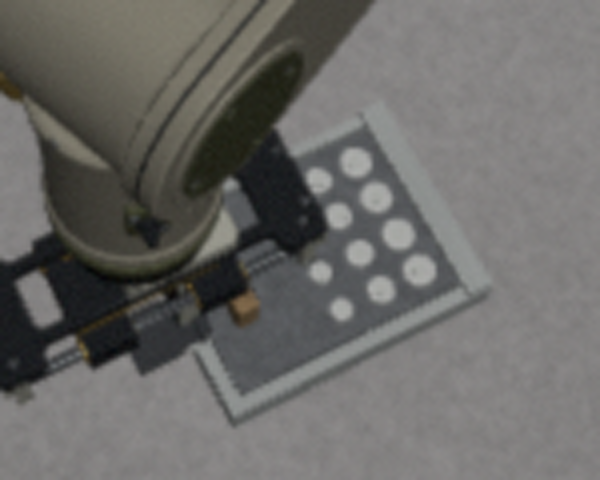

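jog_arm:
  motion: [0,0,0,0,0,0,0,0,0,0,0,0,0,0,0,0,0,0,0,0,0,0,0,0,0,0,0,0,0,0,0,0,0.02,0,0,0,0,0,0,0.04,0,0,0,0,0,0,0.048,0,0,0]

```text
validation failed for argument at $.mo...
```

jog_arm:
  motion: [0,0,0,0,0,0,0,0,0,0,0,0,0,0,0,0,0,0,0,0,0,0,0,0,0,0,0,0,0,0,0,0.02,0,0,0,0,0,0,0.04,0,0,0,0,0,0,0.048,0,0,0,0,0,0,0.048,0,0,0]

```text
t: 3.4
tool_pos: [0.6526, 0.1979, 0.0172]
orientation: [2.381, 2.049, 0.001]
force: [-0.4, -0.3, 0.8]
opening: 0.0006
```

Touching about now. Next I press in small increments.

jog_arm:
  motion: [0,0,0,0.006,0,0,0,0,0,0,0.012,0,0,0,0,0,0,0.014,0,0,0]

```text
t: 3.7
tool_pos: [0.6533, 0.1978, 0.0104]
orientation: [2.38, 2.048, 0.003]
force: [2.5, -0.3, 2.3]
opening: 0.0006
```

jog_arm:
  motion: [0,0,0,0.004,0,0,0,0,0,0,0.004,0,0,0,0,0,0,0.004,0,0,0]

```text
t: 4.0
tool_pos: [0.6534, 0.1978, 0.0085]
orientation: [2.38, 2.048, 0.003]
force: [2.9, -1.0, 2.8]
opening: 0.0006
```

```bash
python3 - <<'E'
from h import *
print(read_state()["tool_pos"],read_state()["force"])
c=cam("scene");save(c,"s3.png",(230,230,380,350),4)
E
```

```text
[0.65336414 0.19784984 0.00851618] [ 2.87850023 -1.03858238  2.7823382 ]
```

View pics/s3.png

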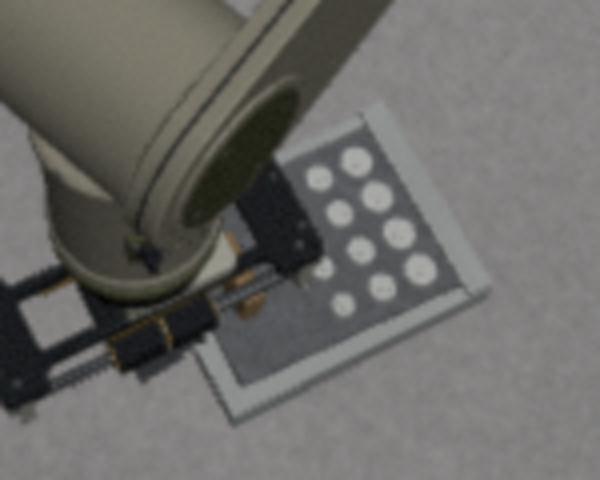

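jog_arm:
  motion: [0,0,0,0.004,0,0,0,0,0,0,0.005,0,0,0,0,0,0,0.005,0,0,0,0,0,0,0.005,0,0,0]

```text
t: 4.45
tool_pos: [0.6533, 0.1979, 0.006]
orientation: [2.38, 2.048, 0.003]
force: [1.3, -0.7, 2.5]
opening: 0.0005
```

```bash
python3 - <<'E'
from h import *
c=cam("scene");save(c,"s4.png",(230,230,380,350),4)
c=cam("wrist");save(c,"w4.png")
E
```

```text
(no output)
```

View pics/s4.png

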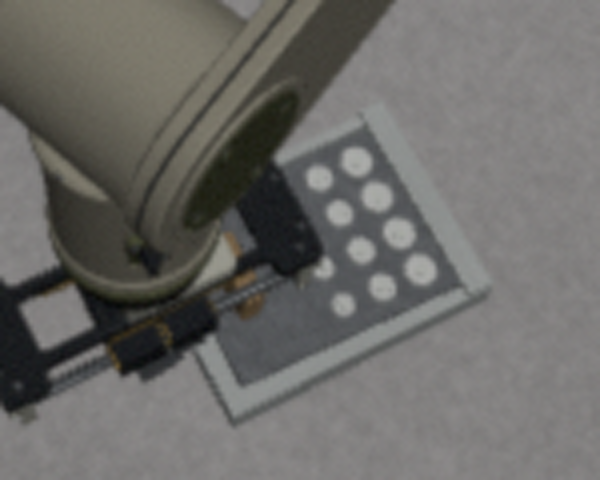

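View pics/w4.png

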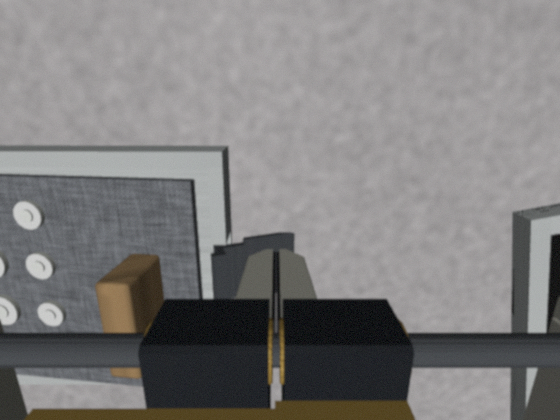

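```bash
python3 - <<'E'
from h import *
c=cam("wrist")
a=-.150;B0=R.from_euler('z',a).as_matrix();g=np.array([.596,.207,.036])
hook=g-B0@[.121,0,.014]
for tilt in(0,.11):
    B=B0@R.from_euler('y',-tilt).as_matrix()
    print(tilt,[proj(c,hook+B@p).round(0).tolist() for p in([.144,.055,0],[.121,.022,.028],[.121+.007,.022,.028])])
E
```

```text
0 [[199.0, 173.0], [132.0, 269.0], [149.0, 269.0]]
0.11 [[188.0, 181.0], [107.0, 286.0], [125.0, 287.0]]
```

The board has popped: its corner is at (193,182) against (188,181) predicted for the tilted pose, and the grip top edge is at row 285 against 286 predicted. Now I lift off and go to the pre-grasp pose.

```bash
cat >> h.py <<'E'
YAW=-.150
B0=R.from_euler('z',YAW).as_matrix();G0=np.array([.596,.207,.036]);HOOK=G0-B0@[.121,0,.014]
def gp(t,h,dx=0): # TCP for gripping at swing t, TCP height h above board face
    B=B0@R.from_euler('y',-t).as_matrix(); return HOOK+B@[.121+dx,0,h]
E
python3 - <<'E'
from h import *
to(gp(.11,.07),Rz(YAW,.11))
print(gp(.11,.004))
E
```

```text
t 4.6 row [0.001, -0.1325, -0.1978, -0.0684, -0.0002, 0.0001] mm 119.1 deg 6.2 rows 2.4
[0.59484272 0.20717491 0.039259  ]
```

jog_arm:
  motion: [0,0,0,-0.08,0,0,0,0,0,0,-0.17,0,0,0,0.47,0,-0.06,-0.198,-0.068,0,0,0.47,0.001,-0.132,-0.198,-0.068,0,0,0.47,0.001,-0.132,-0.198,-0.068,0,0,0.47,0.001,-0.132,-0.198,-0.068,0,0,0.47,0.001,-0.132,-0.198,-0.068,0,0,0.47,0.001,-0.132,-0.198,-0.068,0,0]

```text
t: 5.4
tool_pos: [0.5889, 0.208, 0.1051]
orientation: [2.318, 1.993, 0.11]
force: [-0.0, 0.2, -0.2]
opening: 0.0414
```

```bash
python3 - <<'E'
from h import *
c=cam("wrist");save(c,"w5.png",k=1.4)
B=B0@R.from_euler('y',-.11).as_matrix()
print([proj(c,HOOK+B@p).round(1).tolist() for p in([.144,.055,0],[.114,.022,.028],[.128,.022,.028],[.114,-.022,.028],[.128,-.022,.028])])
to(gp(.11,.004),Rz(YAW,.11)); print(read_state()["force"],read_state()["opening"])
E
```

```text
[[307.4, 148.4], [263.4, 205.8], [285.1, 205.8], [264.2, 267.2], [284.7, 267.1]]
t 5.45 row [0.0001, -0.0025, 0.132, -0.0003, -0.0003, -0.0003] mm 66.0 deg 0.0 rows 1.3
[ 0.3157675   0.63126532 -0.14049541] 0.043088533367986265
```

View pics/w5.png

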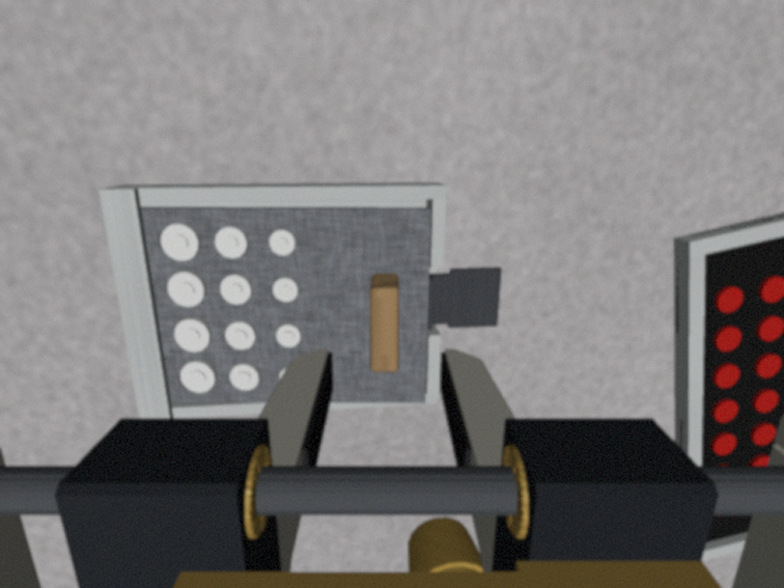

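The grip top is at (265-284, 205-265) against (264-285, 206-267) predicted, and it sits centred between the fingers. Now I descend and close.

jog_arm:
  motion: [0.47,0,-0.002,0.06,0,0,0,0.47,0,-0.002,0.11,0,0,0,0.47,0,-0.002,0.132,0,0,0,0.47,0,-0.002,0.132,0,0,0,0,0,-0.002,0.132,0,0,0,0,0,-0.002,0.132,0,0,0,0,0,-0.002,0.132,0,0,0,0,0,-0.002,0.132,0,0,0]
  grip_force: 25

```text
t: 6.25
tool_pos: [0.5958, 0.2073, 0.0405]
orientation: [2.317, 1.992, 0.112]
force: [-0.1, 0.3, -1.1]
opening: 0.016
```

jog_arm:
  motion: [0,0,0,0,0,0,0,0,0,0,0,0,0,0,0,0,0,0,0,0,0]

```text
t: 6.55
tool_pos: [0.5956, 0.2073, 0.0404]
orientation: [2.317, 1.993, 0.112]
force: [0.5, -0.1, -0.3]
opening: 0.0141
```

```bash
python3 - <<'E'
from h import *
c=cam("wrist");save(c,"w6.png",k=1.4)
c=cam("scene");save(c,"s6.png",(230,230,380,350),4)
s=read_state();print(s["tool_pos"],s["force"],s["wrist_torque"],s["opening"])
print(gp(.11,.004))
E
```

```text
[0.59567818 0.20733606 0.040424  ] [ 0.15744108  0.34075763 -0.41936588] [-0.09291642  0.13586432  0.01381485] 0.0138624062574362
[0.59484272 0.20717491 0.039259  ]
```

View pics/w6.png

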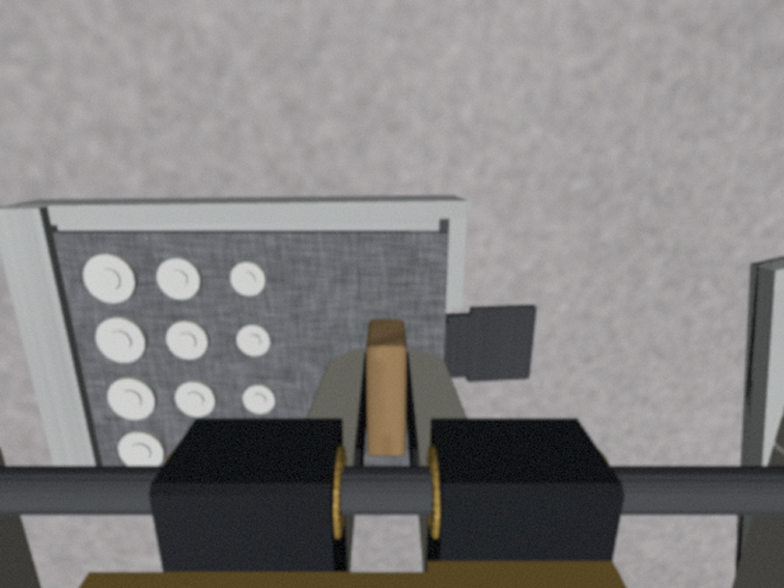

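Gripped: the opening is 13.9 mm and the grip is centred between the pads. Next come the arc waypoints for the swing to 0.454 rad about the hook edge.

```bash
cat >> h.py <<'E'
def tools():
    s=read_state();return s["tool_pos"],R.from_rotvec(s["orientation"]).as_matrix()
E
python3 - <<'E'
from h import *
p,R0=tools();ax=-B0[:,1]
print(ax,"tilt now",np.arccos(-R0[2,2]), "hookdist",B0.T@(p-HOOK))
for d in np.linspace(.043,.344,8):
    Q=R.from_rotvec(ax*d).as_matrix();q=HOOK+Q@(p-HOOK)
    print((R0.T@(q-p)/.5).round(3).tolist(),(R.from_matrix(R0.T@Q@R0).as_rotvec()/(np.pi/2)).round(3).tolist())
E
```

```text
[-0.14943813 -0.98877108 -0.        ] tilt now 0.11107445459674481 hookdist [0.12063158 0.00028419 0.018424  ]
[0.0, -0.001, -0.01] [-0.027, 0.0, -0.0]
[0.0, -0.002, -0.021] [-0.055, 0.0, -0.0]
[0.0, -0.003, -0.031] [-0.082, 0.0, -0.0]
[0.0, -0.005, -0.042] [-0.109, 0.0, -0.0]
[0.0, -0.008, -0.052] [-0.137, 0.0, -0.0]
[0.0, -0.011, -0.062] [-0.164, 0.0, -0.0]
[0.0, -0.014, -0.072] [-0.192, 0.0, -0.0]
[0.0, -0.018, -0.082] [-0.219, 0.0, -0.0]
```

jog_arm:
  motion: [0,0,-0.001,-0.01,-0.027,0,0,0,0,-0.002,-0.021,-0.055,0,0,0,0,-0.003,-0.031,-0.082,0,0,0,0,-0.005,-0.042,-0.109,0,0,0,0,-0.008,-0.052,-0.137,0,0,0,0,-0.011,-0.062,-0.164,0,0,0,0,-0.014,-0.072,-0.192,0,0,0,0,-0.018,-0.082,-0.219,0,0]
  grip_force: 35

```text
t: 7.45
tool_pos: [0.582, 0.2092, 0.0802]
orientation: [2.097, 1.803, 0.42]
force: [0.4, -0.3, -1.5]
opening: 0.0139
```

jog_arm:
  motion: [0,0,0,0,0,0,0,0,0,0,0,0,0,0]

```text
t: 7.65
tool_pos: [0.5816, 0.2094, 0.0801]
orientation: [2.098, 1.804, 0.419]
force: [0.3, -0.1, -1.0]
opening: 0.0134
```

```bash
python3 - <<'E'
from h import *
c=cam("wrist");save(c,"w7.png")
c=cam("scene");save(c,"s7.png",(220,210,380,350),4)
s=read_state();p,R0=tools();print(s["tool_pos"],s["force"],s["wrist_torque"],s["opening"],"tilt",np.arccos(-R0[2,2]))
E
```

```text
[0.58231872 0.20923128 0.08032387] [ 0.22882879  0.11577821 -2.80459713] [-0.00625507  0.30665906  0.0003266 ] 0.013608531241055592 tilt 0.45573144720203707
```

View pics/w7.png

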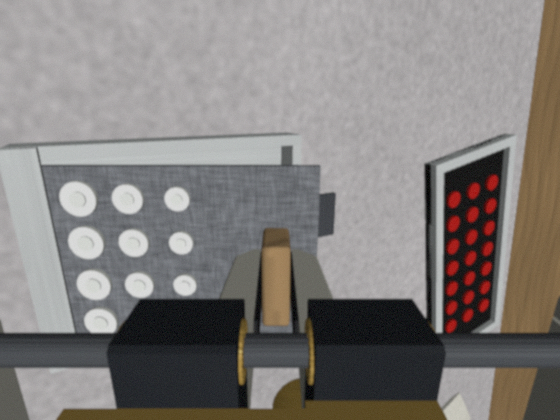

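View pics/s7.png

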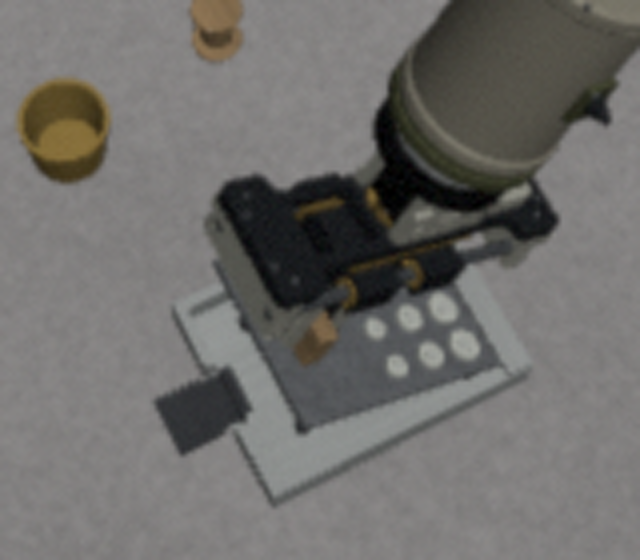

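The board is swung to 0.456 rad, still hooked, with small forces. Now I draw it along its own +x and then lift.

jog_arm:
  motion: [0,0,0.015,0,0,0,0,0,0,0.03,0,0,0,0,0,0,0.045,0,0,0,0,0,0,0.06,0,0,0,0,0,0,0.08,-0.05,0,0,0,0,0,0.11,-0.11,0,0,0,0,0,0.14,-0.17,0,0,0,0,0,0.166,-0.216,0,0,0]

```text
t: 8.55
tool_pos: [0.6099, 0.2051, 0.2167]
orientation: [2.098, 1.802, 0.422]
force: [1.0, 0.4, -1.7]
opening: 0.0141
```

```bash
python3 - <<'E'
from h import *
c=cam("wrist");save(c,"w8.png",k=1.4)
c=cam("scene");save(c,"s8.png",k=1.4)
c=cam("top");save(c,"t8.png",k=1.4)
s=read_state();p,R0=tools();print(s["t"],s["tool_pos"],s["force"],s["wrist_torque"],s["opening"],"tilt",np.arccos(-R0[2,2]))
E
```

```text
8.7 [0.610864   0.20544099 0.21706395] [ 0.11816529  1.07501913 -1.36771689] [-0.07833495  0.3734791   0.02759804] 0.013482650719631395 tilt 0.46023424137307395
```

View pics/w8.png

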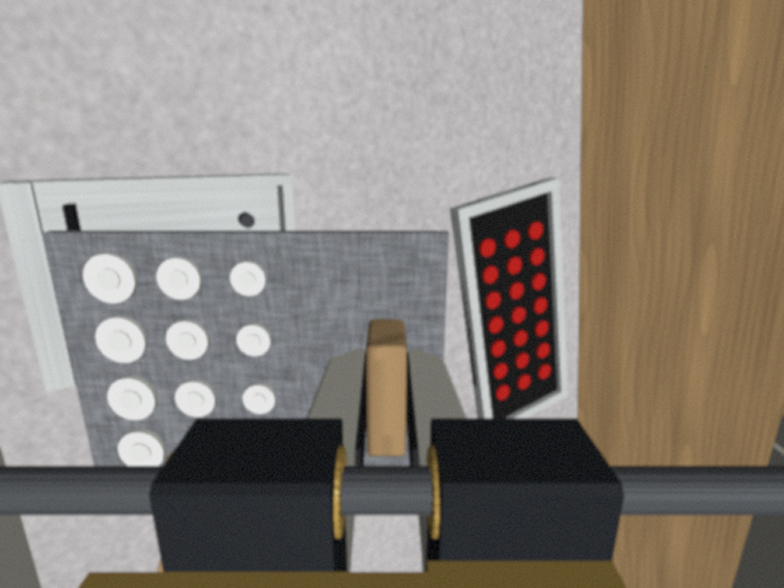

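View pics/s8.png

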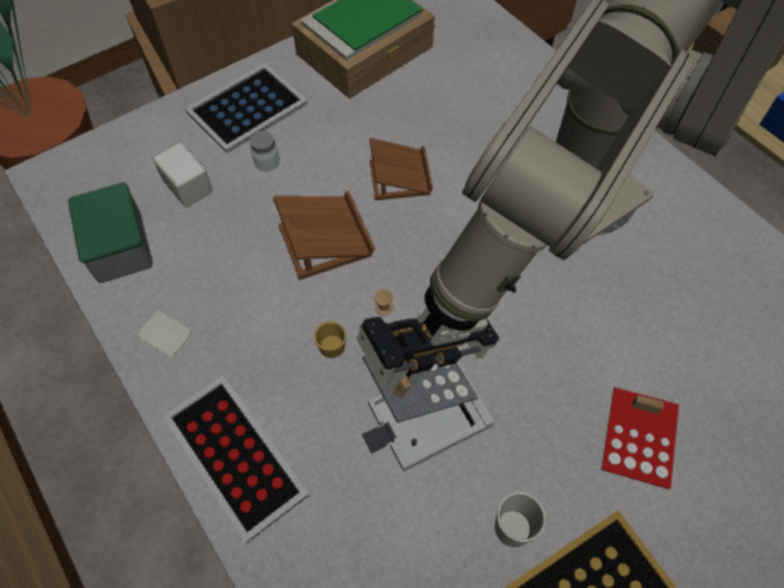

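View pics/t8.png

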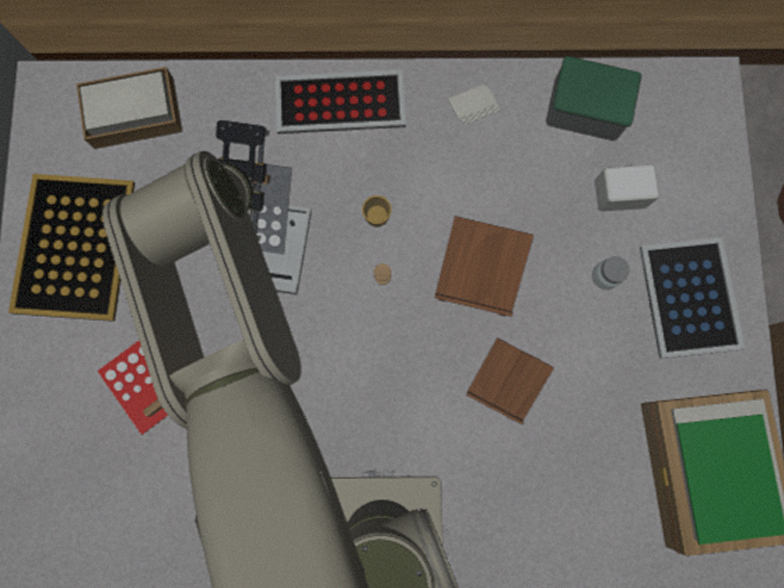

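The board is out and held unchanged, with its corner at the same pixel as before (447,231). Now I measure the stand in the top and scene views.

```bash
python3 - <<'E'
from h import *
import pickle
t=cam("top");s=cam("scene");pickle.dump((t,s),open("ts8.pkl","wb"))
a=cv2.resize(t["frame"][145:235,300:390],None,fx=6.5,fy=6.5,interpolation=cv2.INTER_CUBIC)
cv2.imwrite("pics/t8z.png",a[:,:,::-1])
a=cv2.resize(s["frame"][130:205,190:275],None,fx=7,fy=7,interpolation=cv2.INTER_CUBIC)
cv2.imwrite("pics/s8z.png",a[:,:,::-1])
E
```

```text
(no output)
```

View pics/t8z.png

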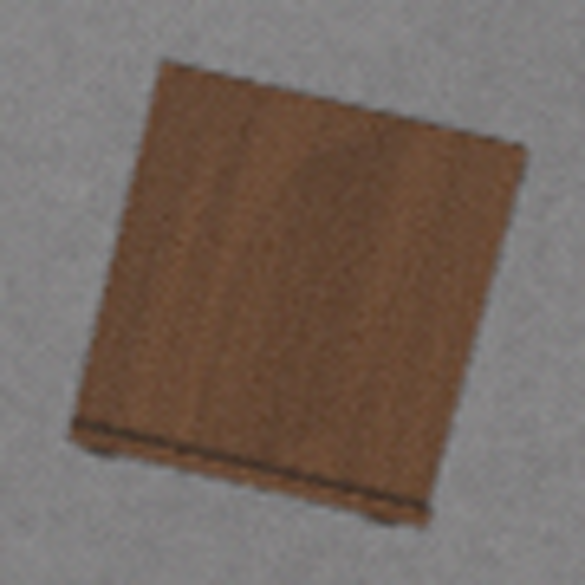

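View pics/s8z.png

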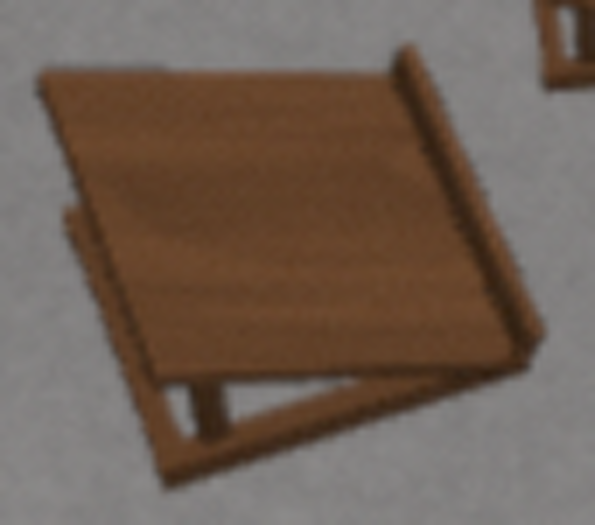

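```bash
python3 - <<'E'
from h import *
import pickle
t,s=pickle.load(open("ts8.pkl","rb"))
T={"FL":(165,64),"FR":(526,148),"NL":(76,422),"NR":(430,499)}
S={"FL":(160,379),"FR":(42,80),"NL":(515,356),"NR":(395,82)}
for k in T:
    tu=300+(T[k][0]+.5)/6.5-.5,145+(T[k][1]+.5)/6.5-.5; su=190+(S[k][0]+.5)/7-.5,130+(S[k][1]+.5)/7-.5
    z=.0918 if k[0]=="F" else .026
    o1,d1=ray(t,*tu);o2,d2=ray(s,*su)
    A=np.column_stack([d1,-d2]);ab=np.linalg.lstsq(A,o2-o1,rcond=None)[0]
    p1=o1+d1*ab[0];p2=o2+d2*ab[1]
    print(k,"top",onz(t,*tu,z)[:2].round(4),"scene",onz(s,*su,z)[:2].round(4),"tri",((p1+p2)/2).round(4),"gap",np.linalg.norm(p1-p2).round(4))
E
```

```text
FL top [ 0.5784 -0.1408] scene [ 0.5814 -0.1326] tri [ 0.58   -0.1406  0.0816] gap 0.0037
FR top [ 0.5428 -0.283 ] scene [ 0.5465 -0.2734] tri [ 0.5444 -0.2841  0.0802] gap 0.004
NL top [ 0.4458 -0.1073] scene [ 0.4498 -0.103 ] tri [ 0.4471 -0.1077  0.0179] gap 0.0005
NR top [ 0.4127 -0.2512] scene [ 0.4138 -0.2392] tri [ 0.4117 -0.2503  0.0146] gap 0.0078
```

Top and scene differ by a constant (3, 8) mm offset, and they differed the same way on the grip, so I average them. The stand origin is then about (0.4305, -0.175, 0.026) with yaw about -13.8°. Next I check how the board sits in the tool frame, then compute the hover pose.

```bash
cat >> h.py <<'E'
SY=-.241;SO=np.array([.4305,-.175,.026]);ST=np.radians(26)
def place(dx,dy,dz,h=.005,so=None,sy=None,gx=.127,d=0.):
    # TCP such that panel_foot sits at (dx,dy,dz) in stand axes; h: TCP height above board face, d: grip/board y offset
    so=SO if so is None else so; sy=SY if sy is None else sy
    E=R.from_euler('z',sy).as_matrix()@R.from_euler('y',-ST).as_matrix()
    return so+E@[dx+gx,dy+d,dz+.005+h],Rz(sy,ST)
def inst(c,px): # pixel of c -> ray in tool axes
    H=c["hand_eye"];d=np.array([(px[0]-c["cx"])/c["f"],(px[1]-c["cy"])/c["f"],1.]);return H[:3,3],H[:3,:3]@d
E
python3 - <<'E'
from h import *
c=cam("wrist")
for px,y in(((447,231),.023),((45,231),-.127)):
    o,d=inst(c,(px[0]/1.4-.15,px[1]/1.4-.15))
    k=(y-o[1])/d[1];print("by y:",o+k*d)
    for h in(.003,.005,.007): print(h,(o+d*(h-o[2])/d[2]).round(4))
to(*place(.03,0,.09))
print(place(.03,0,.09)[0])
E
```

```text
by y: [0.05333579 0.023      0.01575684]
0.003 [0.0557 0.0213 0.003 ]
0.005 [0.0553 0.0216 0.005 ]
0.007 [0.0549 0.0219 0.007 ]
by y: [ 0.05497703 -0.127       0.00772741]
0.003 [ 0.0558 -0.1235  0.003 ]
0.005 [ 0.0555 -0.125   0.005 ]
0.007 [ 0.0551 -0.1265  0.007 ]
t 8.85 row [-0.8213, -0.0621, 0.029, -0.0007, -0.025, 0.0516] mm 412.1 deg 5.2 rows 8.2
[ 0.52496232 -0.19821665  0.18470367]
```

jog_arm:
  motion: [0,-0.821,-0.062,0,0,-0.025,0.052,0,-0.821,-0.062,0,0,-0.025,0.052,0,-0.821,-0.062,0,0,-0.025,0.052,0,-0.821,-0.062,0,0,-0.025,0.052,0,-0.821,-0.062,0,0,-0.025,0.052,0,-0.821,-0.062,0.01,0,-0.025,0.052,0,-0.821,-0.062,0.02,0,-0.025,0.052,0,-0.821,-0.062,0.029,0,-0.025,0.052]

```text
t: 9.65
tool_pos: [0.5256, -0.1866, 0.1853]
orientation: [2.173, 1.702, 0.392]
force: [-0.2, 0.3, -1.7]
opening: 0.0138
```

```bash
python3 - <<'E'
from h import *
to(*place(.03,0,.09))
E
```

```text
t 9.65 row [-0.0228, 0.0033, 0.0029, -0.0014, -0.0001, -0.0005] mm 11.6 deg 0.1 rows 0.2
```

jog_arm:
  motion: [0,-0.023,0.003,0.003,0,0,0,0,-0.023,0.003,0.003,0,0,0,0,-0.023,0.003,0.003,0,0,0]

```text
t: 9.95
tool_pos: [0.5239, -0.198, 0.1827]
orientation: [2.176, 1.702, 0.39]
force: [-0.2, 0.4, -1.7]
opening: 0.014
```

```bash
python3 - <<'E'
from h import *
import pickle
c=cam("wrist");save(c,"w9.png",k=1.4);pickle.dump(c,open("w9.pkl","wb"))
s=cam("scene");save(s,"s9.png",(180,110,330,210),5)
E=R.from_euler('z',SY).as_matrix()@R.from_euler('y',-ST).as_matrix()
for n,p in(("NL",[0,.075,0]),("FL",[.15,.075,0]),("lipL top in",[0,.075,.016]),("lip out",[-.008,.075,.016])): print(n,(proj(c,SO+E@p)*1.4).round(0))
to(*place(.03,0,.09))
E
```

```text
NL [102. 164.]
FL [378. 163.]
lipL top in [ 84. 166.]
lip out [ 69. 166.]
t 10.05 row [-0.0022, 0.0017, -0.0013, -0.0022, -0.0008, -0.0] mm 1.5 deg 0.2 rows 0.0
```

View pics/w9.png

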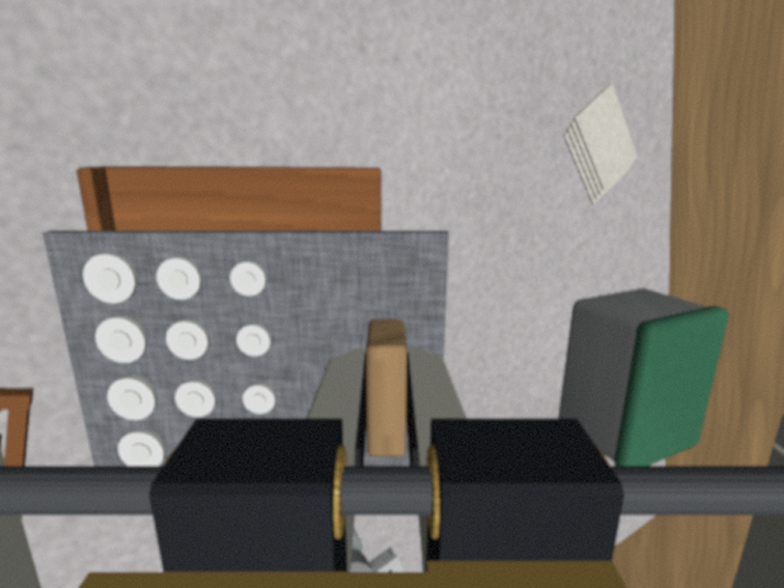

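View pics/s9.png

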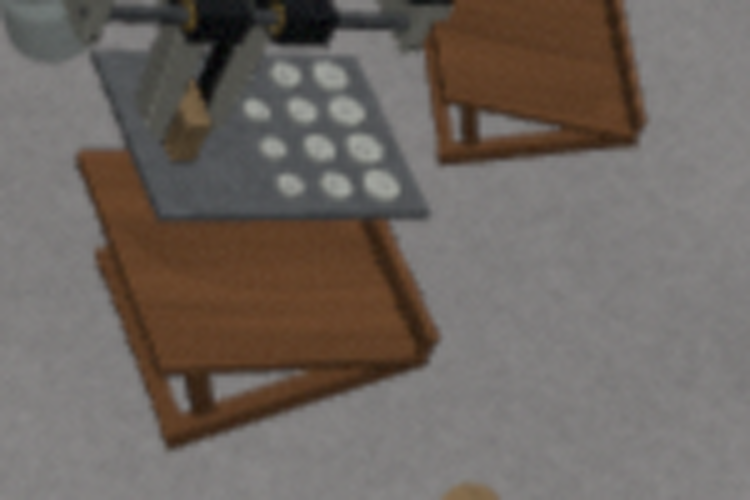

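```bash
python3 - <<'E'
from h import *
import pickle
c=pickle.load(open("w9.pkl","rb"));save(c,"w9a.png",(45,110,95,170),8);save(c,"w9b.png",(240,105,330,175),8)
a=cv2.imread("pics/w9a.png");b=cv2.imread("pics/w9b.png");b=cv2.resize(b,(720,560))[:480,:400] ;cv2.imwrite("pics/w9ab.png",np.hstack([a,cv2.imread("pics/w9b.png")[:480,:400]]))
E
```

```text
(no output)
```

View pics/w9ab.png

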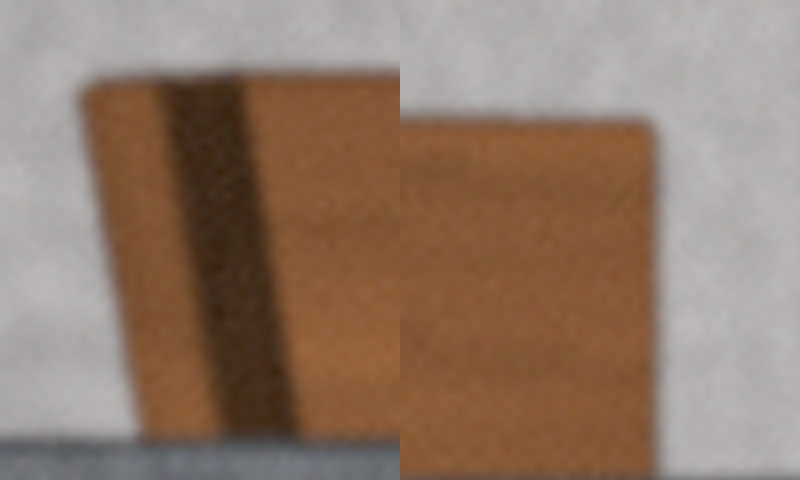

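```bash
python3 - <<'E'
from h import *
import pickle
from scipy.optimize import least_squares
c=pickle.load(open("w9.pkl","rb"))
obs={(0,.075,0):(75.2,119.4),(.15,.075,0):(271.7,120.2)}
def pose(v):
    return SO+[v[0],v[1],v[2]],R.from_euler('z',SY+v[3]).as_matrix()@R.from_euler('y',-ST).as_matrix()
def f(v,zf=None):
    v=list(v)
    if zf is not None:v.insert(2,zf)
    so,E=pose(v);return np.concatenate([proj(c,so+E@np.array(k))-o for k,o in obs.items()])
a=least_squares(f,[0,0,0,0]);print("free z",a.x,a.cost)
b=least_squares(lambda v:f(v,0.),[0,0,0]);print("z fixed",b.x,b.cost, b.fun)
# lip corner line angle: edge point lower down -> y on face line
so,E=pose([b.x[0],b.x[1],0,b.x[2]])
o,d=ray(c,81.9,164.4);n=E[:,2];P=o+d*(n@(so-o))/(n@d);print("corner line pt in stand axes",E.T@(P-so))
p,R0=tools();print("board tilt",np.arccos(-R0[2,2]),ST)
# board in current grip, in stand axes
foot=p+R0@[0,-.127,.006+.005];print("foot in stand axes",E.T@(foot-so))
print("yaw tool", np.arctan2(R0[1,0],R0[0,0])-np.pi/2,SY)
E
```

```text
free z [ 0.00012105 -0.00154095  0.00016255 -0.00820601] 4.947735597546186e-27
z fixed [ 0.00013875 -0.00154672 -0.00825531] 0.0033450252809874154 [ 5.03840232e-02 -8.52735666e-03 -6.38653653e-02 -8.21373503e-06]
corner line pt in stand axes [-7.71458949e-04  4.03737144e-02  1.06164212e-17]
board tilt 0.45027154298751726 0.4537856055185257
foot in stand axes [0.02861575 0.00247845 0.08904622]
yaw tool -0.2405202681873797 -0.241
```

The wrist fit agrees with the fixed cameras: origin (0.4306, -0.1765, 0.026) and yaw -0.249, with free-z agreeing to 0.2 mm. Now I move to 10 mm up-slope and 4 mm off the face.

```bash
sed -i 's/^SY=.*/SY=-.249;SO=np.array([.4306,-.1765,.026]);ST=np.radians(26)/' h.py; python3 - <<'E'
from h import *
to(*place(.012,0,.02,h=.006)); to(*place(.012,0,.004,h=.006))
E
```

```text
t 10.05 row [-0.007, -0.033, 0.1372, -0.0022, -0.003, 0.0046] mm 70.7 deg 0.5 rows 1.4
t 10.05 row [-0.0072, -0.0328, 0.1692, -0.0022, -0.003, 0.0046] mm 86.3 deg 0.5 rows 1.7
```

jog_arm:
  motion: [0,-0.007,-0.033,0.07,-0.002,-0.003,0.005,0,-0.007,-0.033,0.12,-0.002,-0.003,0.005,0,-0.007,-0.033,0.15,-0.002,-0.003,0.005,0,-0.007,-0.033,0.16,-0.002,-0.003,0.005,0,-0.007,-0.033,0.169,-0.002,-0.003,0.005,0,-0.007,-0.033,0.169,-0.002,-0.003,0.005,0,-0.007,-0.033,0.169,-0.002,-0.003,0.005]

```text
t: 10.75
tool_pos: [0.5458, -0.2055, 0.1016]
orientation: [2.176, 1.692, 0.391]
force: [-0.9, -0.1, -1.2]
opening: 0.0136
```

```bash
python3 - <<'E'
from h import *
import pickle
to(*place(.012,0,.004,h=.006)); to(*place(0,0,0,h=.006))
c=cam("wrist");save(c,"w10.png",k=1.4);pickle.dump(c,open("w10.pkl","wb"))
s=cam("scene");save(s,"s10.png",(180,110,330,210),5)
print(read_state()["force"])
E
```

```text
t 10.75 row [-0.0005, -0.0018, 0.0017, 0.0006, 0.0001, -0.0] mm 1.3 deg 0.1 rows 0.0
t 10.75 row [-0.0005, -0.0258, 0.0097, 0.0006, 0.0001, -0.0] mm 13.8 deg 0.1 rows 0.3
[ 0.12257293 -0.72332889 -1.88630666]
```

View pics/w10.png

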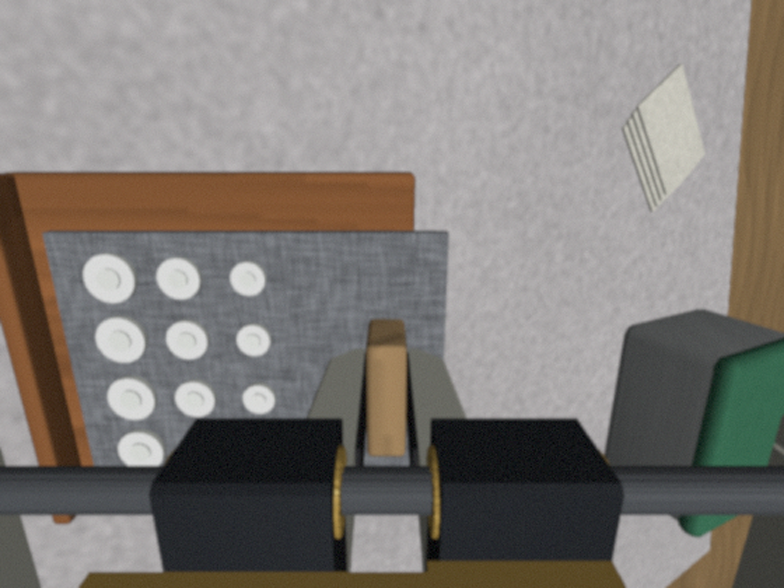

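View pics/s10.png

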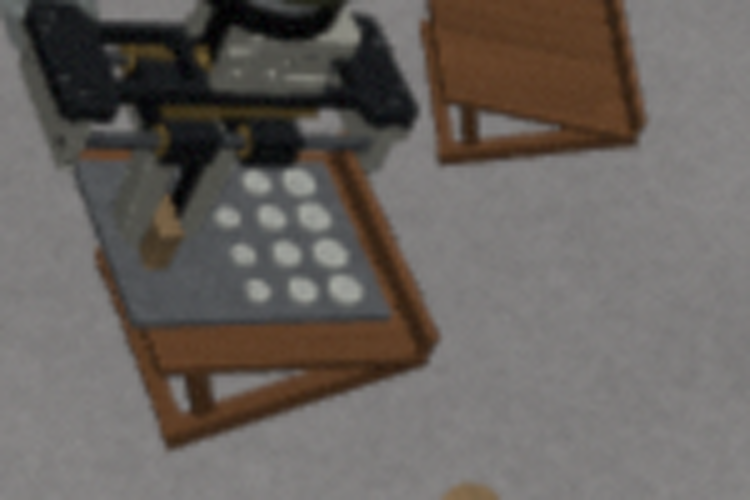

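```bash
python3 - <<'E'
from h import *
import pickle
c=pickle.load(open("w10.pkl","rb"));f=c["frame"].astype(int)
def edge(col,r0,r1):
    g=cv2.GaussianBlur(c["frame"].astype(np.uint8),(5,1),0).astype(float)[r0:r1,col-4:col+5].mean(1)
    d=np.abs(np.diff(g.sum(1)));i=d.argmax();w=d[max(i-2,0):i+3];return r0+.5+(np.arange(max(i-2,0),max(i-2,0)+len(w))*w).sum()/w.sum()
for u in(60,120,180,240,280):
    r=edge(u,112,135);rb=edge(u,155,178)
    o,d=inst(c,(u,r));P=o+d*(.0155-o[2])/d[2]
    o,d=inst(c,(u,rb));Q=o+d*(.006-o[2])/d[2]
    print(u,round(r,2),round(rb,2),"stand edge",P.round(4),"board edge",Q.round(4),"gap",round(P[0]-Q[0],4))
E
```

```text
60 122.24 166.22 stand edge [ 0.0759 -0.1133  0.0155] board edge [ 0.0545 -0.1117  0.006 ] gap 0.0214
120 122.28 166.22 stand edge [ 0.0759 -0.082   0.0155] board edge [ 0.0545 -0.0808  0.006 ] gap 0.0214
180 122.29 166.29 stand edge [ 0.0758 -0.0506  0.0155] board edge [ 0.0544 -0.0499  0.006 ] gap 0.0214
240 122.31 165.81 stand edge [ 0.0758 -0.0193  0.0155] board edge [ 0.0546 -0.0191  0.006 ] gap 0.0211
280 122.29 166.2 stand edge [0.0758 0.0016 0.0155] board edge [0.0544 0.0015 0.006 ] gap 0.0214
```

Edges are parallel, and the left gap of 21.4 mm against 20 wanted means a shift of about +1 mm. Now I lower to contact.

jog_arm:
  motion: [0,0.002,0,0.005,0,0,0,0,0.002,0,0.009,0,0,0,0,0.002,0,0.009,0,0,0,0,0.002,0,0.009,0,0,0]

```text
t: 11.25
tool_pos: [0.5477, -0.2053, 0.0974]
orientation: [2.176, 1.691, 0.391]
force: [0.5, -1.0, -1.6]
opening: 0.0135
```

jog_arm:
  motion: [0,0,0,0.003,0,0,0,0,0,0,0.003,0,0,0,0,0,0,0.003,0,0,0]

```text
t: 11.55
tool_pos: [0.5486, -0.2056, 0.0968]
orientation: [2.176, 1.691, 0.391]
force: [-5.2, 1.2, 5.1]
opening: 0.0138
```

```bash
python3 - <<'E'
from h import *
to(*place(0,0,0,h=.006));print(read_state()["force"])
E
```

```text
t 11.55 row [-0.0017, -0.0266, -0.0014, 0.001, 0.0003, -0.0002] mm 13.4 deg 0.1 rows 0.3
[-5.18522476  1.23041141  5.09880432]
```

jog_arm:
  motion: [0,0,-0.006,-0.001,0,0,0,0,0,-0.012,-0.001,0,0,0,0,0,-0.018,-0.001,0,0,0,0,0,-0.022,-0.001,0,0,0,0,0,-0.022,-0.001,0,0,0]

```text
t: 12.05
tool_pos: [0.5383, -0.2029, 0.0918]
orientation: [2.176, 1.691, 0.391]
force: [-0.3, -0.4, -0.9]
opening: 0.0141
```

jog_arm:
  motion: [0,0,-0.003,0,0,0,0,0,0,-0.006,0,0,0,0,0,0,-0.006,0,0,0,0]

```text
t: 12.35
tool_pos: [0.5373, -0.2029, 0.0923]
orientation: [2.173, 1.689, 0.393]
force: [5.3, -0.1, -0.2]
opening: 0.0139
```

Lip contact: +5 N up-slope. I'll check the position and view before releasing.

```bash
python3 - <<'E'
from h import *
import pickle
to(*place(0,0,0,h=.006))
c=cam("wrist");save(c,"w11.png",k=1.4)
s=cam("scene");save(s,"s11.png",(180,110,330,210),5)
print(read_state()["force"],R.from_rotvec(read_state()["orientation"]).as_matrix()[2])
E
```

```text
t 12.35 row [-0.0014, -0.0016, 0.0008, 0.0031, 0.0006, -0.0003] mm 1.2 deg 0.3 rows 0.0
[ 4.77989758 -0.39455555 -0.11106347] [-6.19497496e-04  4.42465161e-01 -8.96785480e-01]
```

View pics/w11.png

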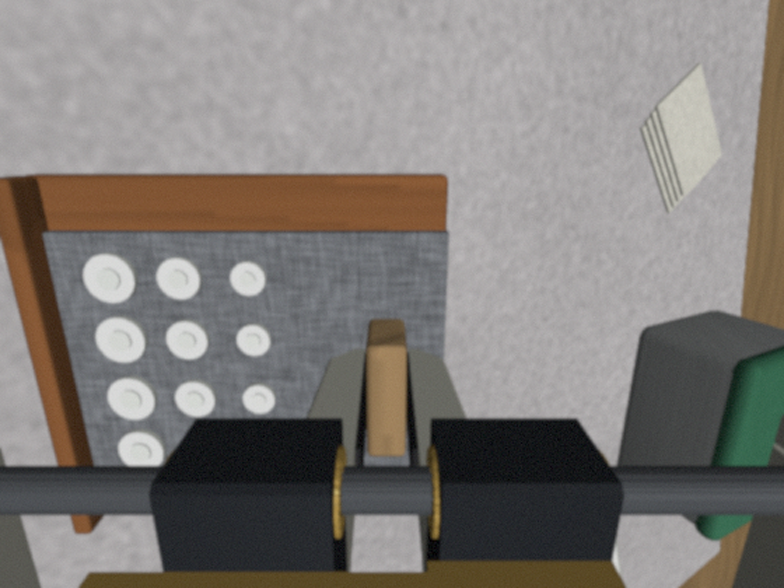

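View pics/s11.png

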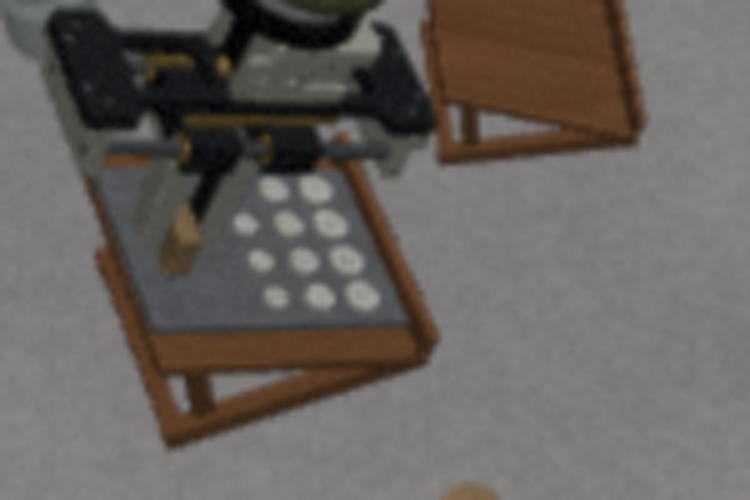

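Seated against the lip: the board's top edge and the stand's top edge both sit at column 447, with edges parallel. Now I press lightly and release.

jog_arm:
  motion: [0,0,0,0.002,0.003,0,0,0,0,0,0.002,0.003,0,0,0.4,0,0,0.002,0.003,0,0,0.4,0,0,0,0.003,0,0,0.4,0,0,0,0.003,0,0,0.4,0,0,0,0.003,0,0,0.4,0,0,0,0.003,0,0]

```text
t: 13.15
tool_pos: [0.5372, -0.2029, 0.0923]
orientation: [2.177, 1.691, 0.39]
force: [0.3, -0.5, 0.0]
opening: 0.0372
```

```bash
python3 - <<'E'
from h import *
s=read_state();print(s["t"],s["force"],s["opening"])
c=cam("wrist");save(c,"w12.png",k=1.4)
E
```

```text
13.15 [ 0.32459533 -0.46596728  0.04703613] 0.03718243128719792
```

View pics/w12.png

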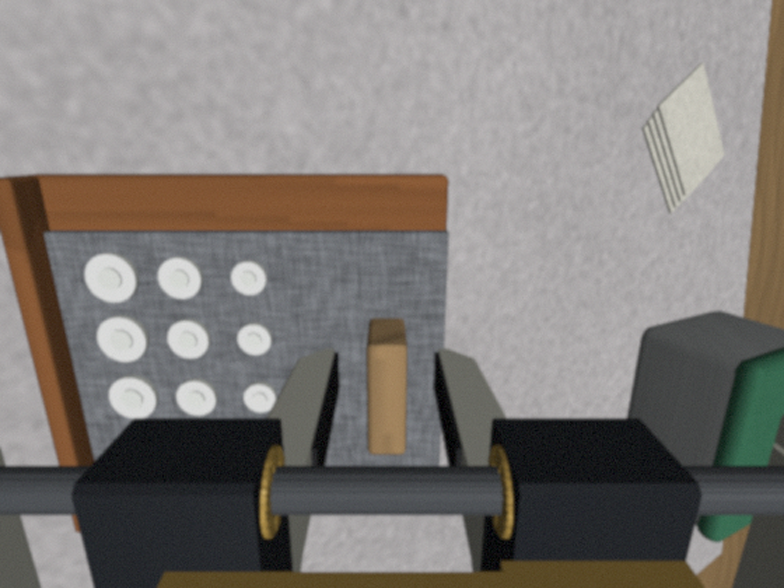

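Released and the board stayed put. Now I retract along the tool axis, then move right so the wrist camera sees the whole stand.

jog_arm:
  motion: [0.4,0,0,-0.03,0,0,0,0.4,0,0,-0.08,0,0,0,0.4,0,0,-0.16,0,0,0,0.4,0,0,-0.24,0,0,0,0.4,-0.1,0,-0.28,0,0,0,0.4,-0.2,0,-0.28,0,0,0,0.4,-0.25,0,-0.28,0,0,0,0.4,-0.25,0,-0.28,0,0,0]

```text
t: 14.0
tool_pos: [0.4457, -0.3122, 0.2187]
orientation: [2.179, 1.686, 0.388]
force: [-1.4, 0.8, -0.2]
opening: 0.037
```

```bash
python3 - <<'E'
from h import *
import pickle
c=cam("wrist");save(c,"w13.png",k=1.4);pickle.dump(c,open("w13.pkl","wb"))
s=cam("scene");save(s,"s13.png",(180,110,330,210),5)
t=cam("top");save(t,"t13.png",k=1.4)
print(read_state()["t"],read_state()["tool_pos"])
E
```

```text
14.15 [ 0.44674535 -0.30840935  0.2177764 ]
```

View pics/w13.png

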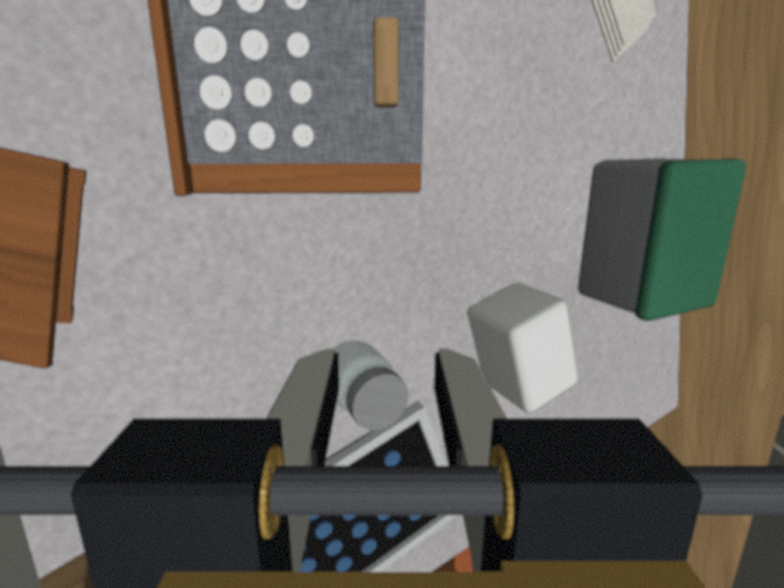

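View pics/s13.png

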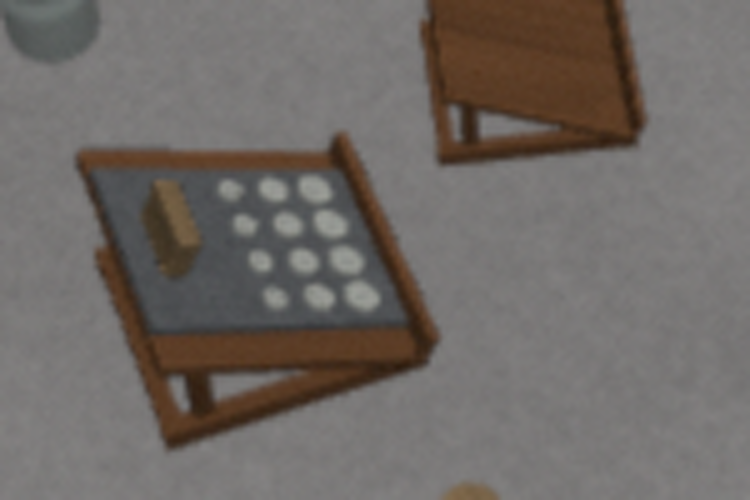

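View pics/t13.png

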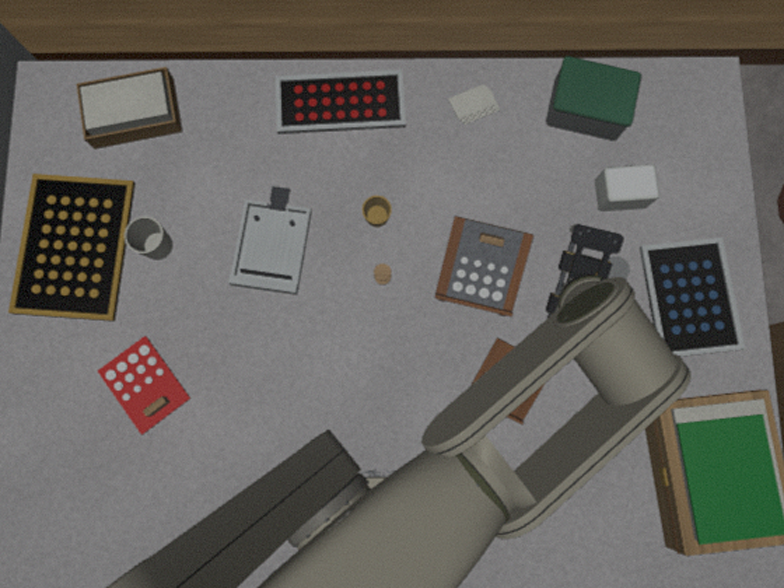

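The board is on the stand with its foot at the lip. I moved too far right for a full view, so I shift back to measure both side gaps.

jog_arm:
  motion: [0.4,0.11,0,-0.05,0,0,0,0.4,0.11,0,-0.05,0,0,0,0.4,0.11,0,-0.05,0,0,0,0.4,0.11,0,-0.05,0,0,0]

```text
t: 14.55
tool_pos: [0.4502, -0.2518, 0.2402]
orientation: [2.176, 1.693, 0.39]
force: [0.3, -0.4, 0.0]
opening: 0.0372
```

```bash
python3 - <<'E'
from h import *
import pickle
c=cam("wrist");pickle.dump(c,open("w14.pkl","wb"));save(c,"w14.png",(90,0,340,190),3.1)
t=cam("top");save(t,"t14.png",(300,145,390,235),6.5)
E
```

```text
(no output)
```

View pics/w14.png

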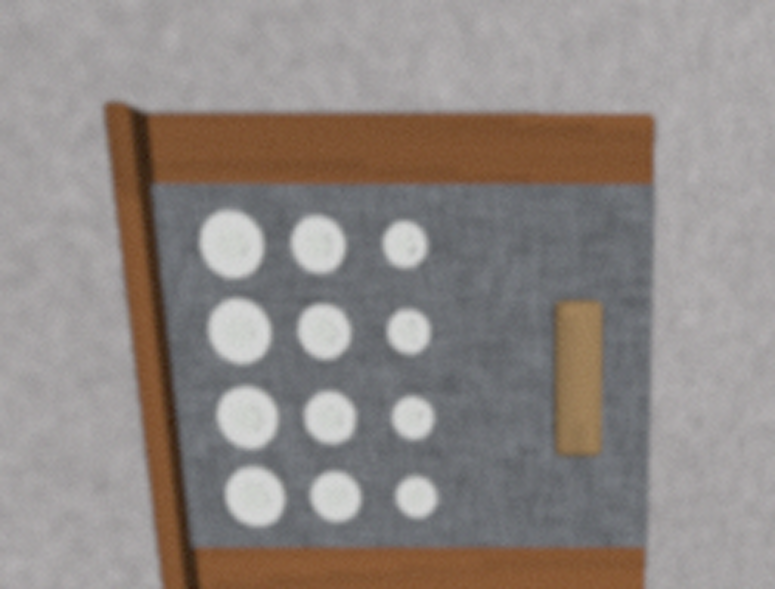

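View pics/t14.png

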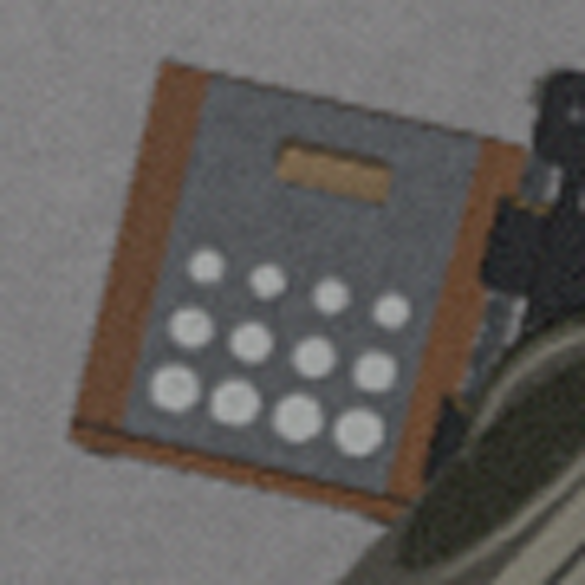

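```bash
python3 - <<'E'
from h import *
import pickle
c=pickle.load(open("w14.pkl","rb"));f=c["frame"]
g=cv2.GaussianBlur(f,(5,1),0).astype(float)
T,Rt=None,None
E=R.from_euler('z',SY).as_matrix()@R.from_euler('y',-ST).as_matrix();n=E[:,2]
for u in(170,200,235,260,290):
    col=g[:,u-3:u+4].mean(1); sat=cv2.cvtColor(col[None].astype(np.uint8),cv2.COLOR_RGB2HSV)[0,:,1].astype(float)
    m=sat>90; i=np.flatnonzero(np.diff(m.astype(int)))+.5+.0
    i=[x for x in i if x<225]
    out=[]
    for r in i:
        z=.005 if len(out) in(1,len(i)-2) else 0
        o,d=ray(c,u,r);P=o+d*(n@(SO-o)+z)/(n@d);out.append((round(r,1),(E.T@(P-SO)).round(4)[:2].tolist()))
    print(u,out)
save(c,"w14b.png",(90,30,340,215),3.1)
E
```

```text
170 [(np.float64(36.5), [0.03, 0.0744]), (np.float64(58.5), [0.0297, 0.0554]), (np.float64(176.5), [0.0191, -0.0552]), (np.float64(191.5), [0.016, -0.0723])]
200 [(np.float64(36.5), [0.0575, 0.0744]), (np.float64(58.5), [0.0572, 0.0554]), (np.float64(176.5), [0.0497, -0.0552]), (np.float64(191.5), [0.0474, -0.0723])]
235 [(np.float64(36.5), [0.0896, 0.0744]), (np.float64(58.5), [0.0894, 0.0553]), (np.float64(176.5), [0.0854, -0.0552]), (np.float64(191.5), [0.0841, -0.0723])]
260 [(np.float64(36.5), [0.1125, 0.0744]), (np.float64(58.5), [0.1124, 0.0553]), (np.float64(176.5), [0.1108, -0.0552]), (np.float64(192.5), [0.1103, -0.0734])]
290 [(np.float64(36.5), [0.1399, 0.0744]), (np.float64(58.5), [0.14, 0.0553]), (np.float64(176.5), [0.1414, -0.0552]), (np.float64(191.5), [0.1418, -0.0723])]
```

View pics/w14b.png

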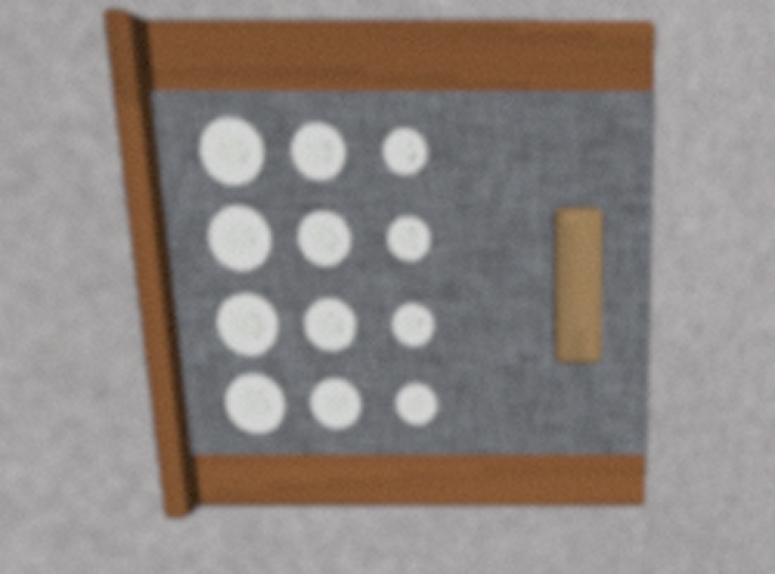

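Everything checks out:
- The board's side edges are at +55.4 and -55.2 mm, against stand edges at +74.4 and -72.3 mm, so it is centred to about 1 mm.
- Its edges are parallel to the stand's.
- Its top edge is flush with the stand's top, so the foot is on the lip.
- The spool, tin, cup and jar are at their original pixels.

Handing in.

```bash
python3 - <<'E'
from plant import read_state,close_job
s=read_state();print(s["t"],s["force"],s["dq"].round(3));print(close_job())
E
```

```text
14.65 [0.12670628 0.14195394 0.65829862] [-0.01   0.009 -0.002  0.001  0.003  0.004]
the job is handed in; nothing more can be done
None
```

The board is on the larger stand, buttons outward and grip uppermost, and I handed the job in at 14.65 s. I pressed the tab about 12 mm, which popped the board. I then swung it by the grip to 0.456 rad about the hooked edge and drew it out of the frame. On the stand I slid it down until it met the bottom lip at about 5 N, released it, and backed the arm clear.

**Last checks:**
- **Centring:** within about 1 mm, with side gaps of about 19 and 17 mm.
- **Alignment:** the board's edges are parallel to the stand's, and its top edge is level with the stand's, so the foot is on the lip.
- **Bystanders:** the spool, tin, cup and jar are at their original places in the top view.

**Disagreements:** the scene and top cameras differed by about 8 mm, so I averaged them and confirmed with the wrist camera. The wrist camera's own estimates differed by about 1 mm in centring.

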